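# Seat the charger and hold the desk power unit's sprung cover half open

### The arm

A 6-joint arm with a two-finger parallel gripper is mounted at the origin on the work surface. World frame = base frame: x ahead of the robot, y to its left, z up, the work surface at z = 0. Lengths are in m, angles in rad, forces in N, time in s.
With the tool pointing down it reaches from about 0.35 to 0.975 m from the base axis. Payload 4.9 kg.
Tool frame: the origin (TCP) lies on the centre line of the jaws, within the pads' length; the fingertips stand manip.tip_reach ahead of it and the grasp point (between the pads) is the TCP (manip.tip_reach is the distance from the TCP to the fingertips, in m); z points along the fingers, y is the line along which they close (so a half turn about z gives the same grasp; the last joint's range is limited). The gripper opens to 85 mm and grips with 20 to 120 N. Pads are 22 mm wide; open, the fingers measure 114 mm over their backs; the gripper's body (76 mm by 85 mm) begins 54 mm behind the grasp point. The pads swing forward as they close: fully open they stand 13 mm farther back than shut.
Start: joints at [-1.264, 0.053, 1.613, -0, 1.476, -0.119], TCP at [0.258, -0.569, 0.25] pointing down, gripper open.
Joint ranges: [-3.01, 3.01], [-1.01, 2.22], [0.06, 2.58], [-1.02, 4.17], [0.09, 2.62], [-3.14, 3.14]. Speed limits (rad/s): [2.57, 2.57, 3.14, 3.14, 3.14, 3.14].

### API

Orientations are given as a unit quaternion [w, x, y, z].
In Python, from plant import manip gives the robot as it stands. The module is installed in compiled form; this text tells all that it offers.
- The arm moves only by the tool move_arm, never from a script. Its argument "rows" is a list of rows, each a list of 7 numbers: the shift along the tool's x, y, z in cm, then the turn, a rotation vector about the tool's x, y, z in degrees, then the opening, from -1 (shut) to 1 (fully open). In form: [[tx, ty, tz, ax, ay, az, jaw], ...]. A call has 1 to 20 rows; each row shifts and turns the commanded pose from where the row before left it, along the tool's axes as they then stand; what a row does not reach is not made up. A row lasts 1/12 s, in which the tool goes at most 41.7 mm and 7.16 degrees, less where a joint would pass 70% of its speed; a pose out of reach is approached as far as the arm can. A call is refused whole if a number of a shift passes 4.17 or a number of a turn 7.16, either way. A call with a gripper value outside its range is refused whole. The fingers move at their own pace and stop on an object; the grip force is fixed at half the most. Time passes only in rows, so rows that do not move let the fingers close. It gives the time, the measured TCP pose, the force, the opening and the grip force at its end, in the units of the state.
- manip.state(): the state, without advancing time (a new reading comes with each control period).
- manip.grab_frame(name): name is "scene" or "top" or "wrist"; returns a dict with "img" (420x560x3 uint8, blue, green, red), "mtx" (3x3 intrinsics, pixels), "R" (3x3) and "t" (3): a world point X has camera coordinates R X + t. Camera axes: x right, y down, z forward; pixel columns grow to the right and rows downward; lengths in m; the calibration is good to about 2 mm. A picture is of the moment at which its call begins. There is no depth.
- manip.job_done(): hands the job in; it is judged then, once.
The state is a dict: "time": time; "joint_pos": joint angles; "joint_vel": joint speeds; "joint_efforts": joint torques, N m; "tool_pos": TCP position; "tool_rot": TCP orientation; "contact_force": force on the tool from outside, world axes, zero at the start; "ft_torque": the same for the moment, N m; "gripper_width": opening from 0.0 (shut) to 1.0 (fully open); "grasp_force": force on a finger pad.
Only numpy, scipy, OpenCV 4.12 (cv2) and the standard library are available. Lean on these libraries where they do the work, as an engineer would, in place of code of your own. Each camera call takes 0.05 s, during which the arm holds its last target. There are 200 camera calls.

### The job

I want to plug my lamp into the power unit on the desk: first press the white charger, which stands proud of its socket, fully home. Then slide the sprung black cover by its brass grip towards the charger until it is half open, its leading edge over the bar between the two sockets beneath, never uncovering the inner socket on the way. Finish while still holding the cover there against its spring, without having disturbed the mug, book or paperweight.

Things in the scene. Friction and masses are not known exactly. Their poses are not given: they have to be found in the camera images.
- dock: Desk-top power unit fixed to the desk: grey metal bar 340 mm long (its y), 92 wide (x), 57 high, black end caps. Origin: centre of its underside, z up. Along y: cap -170 to -158 mm; well under the cover -150 to -46; plain deck 50 mm high to 94, where the cover parks; charger's socket block 56 mm high, centre 126; cap to 170. Guide rails 57 mm high, 66 mm apart, run beside the cover up to y = 94.
- socket_bar (a point): Middle of the black bar, 14 mm wide along the dock's y, between the two white 45 mm sockets in the well, at dock y = -98 mm, 49 mm above the desk. The end socket (centre y = -127.5 mm) and the inner socket (y = -68.5 mm) lie either side of it. Hidden under the cover while that is shut.
- cover (a joint): Travel of the sprung cover in m: 0 shut (rest), 0.056 half open, 0.112 fully open; it slides along the dock's +y, towards the charger. Black plate 134 x 65 x 4 mm, top 54 mm above the desk. From 0.049 to 0.063 its leading edge is over the bar. The spring pulls it shut with 3.6 N at 0, rising evenly to 8.6 N at half and 13.7 N at full; friction under 1 N: let go, it shuts.
- cover_edge (a point): Middle of the cover's leading edge (thin brass trim, the end away from the grip), 54 mm above the desk; at dock y = -154 mm when shut, over the middle of the bar at half travel.
- cover_grip (a point): Brass finger grip, an upright bar standing on the cover at the end nearest the charger: 12 mm thick along the dock's y (pinch it across this), 46 mm wide along x, 24 mm tall. This point: centre of the bar's foot, 54 mm above the desk. It moves with the cover; at dock y = -26 mm when shut.
- charger (a joint): How far the charger is pushed in, in m: 0 = standing 10 mm proud of its socket, 0.010 = fully home, its underside down on the socket block. It starts 5 to 10 mm proud. It slides straight down against about 9 N of plug friction and stays where it is left.
- charger_top (a point): Centre of the flat top of the white plug-in charger, a rounded block 44 x 44 mm and 40 mm tall with two dark port slots in its top and a round black plug below. 96 mm above the desk when fully home, up to 106 mm when proud.
- mug: Blue ceramic mug, 82 mm across, 92 mm tall, handle to its +y; origin at the centre of its underside. Bystander.
- book: Red hardback book lying flat, 110 x 165 x 24 mm; origin at the centre of its underside. Bystander.
- paperweight: Green glass paperweight, a dome 72 mm across and 45 mm tall; origin at the centre of its underside. Bystander.

How it is judged:
On the way, in this order (a step that is already met when the one before it is completed fails the run):
1. the charger is pressed fully home (value of joint charger above 0.0085 m), for 0.2 s.
2. the cover is half open, its leading edge over the bar, held by the fingers (value of joint cover between 0.049 and 0.063 m and contact force between the fingers and cover above 3 N), for 0.3 s.
At the end, for the whole second after the job is handed in: The charger is within 1.5 mm of fully home; the cover stands half open, 56 mm plus or minus 7 mm (leading edge over the bar between the sockets), and the fingers hold it there with more than 3 N, nothing else bearing on it (all of step 2 and value of joint charger above 0.0085 m and contact force between cover and mug below 0.5 N and contact force between cover and book below 0.5 N and contact force between cover and paperweight below 0.5 N); the arm keeps its last pose, push and grip.
It fails at once if the inner socket was uncovered (cover opened past 70 mm) (value of joint cover above 0.07 m).
It fails at once if a bystander was moved more than 20 mm (distance of any of mug, book, paperweight from where it was at the start of the episode above 0.02 m).
It also fails if it takes over 45 s, if anything falls off the work surface, if the arm or the gripper's body presses on something with over 40 N, if the wrist force passes 120 N, or if a joint passes its speed limit or range.

## Working session

There is one attempt and no reset: what is moved stays moved. The work goes in short steps, Python scripts to look and compute and a tool call to move; the robot and the scene stay as the last step left them, time stands still between calls to the robot, and variables do not carry over. Pictures are saved under pics/ and viewed, at most 10 in all, crops included, and the job is handed in when it is done.

Besides the shell and the picture viewer there is one more tool, called after "Call:" by a JSON object that holds its "method" and its "body". move_arm: Moves the arm, as the interface text tells. Its arguments: {"type":"object","properties":{"rows":{"type":"array","items":{"type":"array","items":{"type":"number"}}}},"required":["rows"]}

```bash
mkdir -p pics; python3 - <<'E'
from plant import manip
import cv2,numpy as np
s=manip.state();print(s, manip.tip_reach)
for n in("scene","top"):
    f=manip.grab_frame(n);cv2.imwrite(f"pics/{n}0.png",f["img"]);np.savez(f"{n}0.npz",**f);print(n,-f["R"].T@f["t"])
E
```

```text
{'time': 0.0, 'joint_pos': array([-1.26402055e+00,  5.33598684e-02,  1.61431636e+00,  9.42857635e-06,
        1.47601079e+00, -1.19009413e-01]), 'joint_vel': array([ 5.02374227e-05, -6.04806349e-04,  1.27128489e-03,  1.56365584e-03,
        2.10212618e-03,  1.11986112e-03]), 'joint_efforts': array([ 7.06800220e-04, -3.93682480e+01, -3.70172954e+01, -7.93992149e-05,
        7.14976384e-03, -7.67471931e-06]), 'tool_pos': array([ 0.25796352, -0.56862581,  0.24904777]), 'tool_rot': array([-1.04301163e-03,  9.77423394e-01,  2.11287512e-01, -9.34965467e-05]), 'contact_force': array([0.60588002, 0.11845794, 0.09400875]), 'ft_torque': array([0.00168927, 0.03483404, 0.02670221]), 'grasp_force': 0.0, 'gripper_width': 1.0001005908064429} 0.019
scene [1.00883492 0.07147722 0.72775608]
top [0.43720483 0.0447631  0.87450818]
```

View pics/scene0.png

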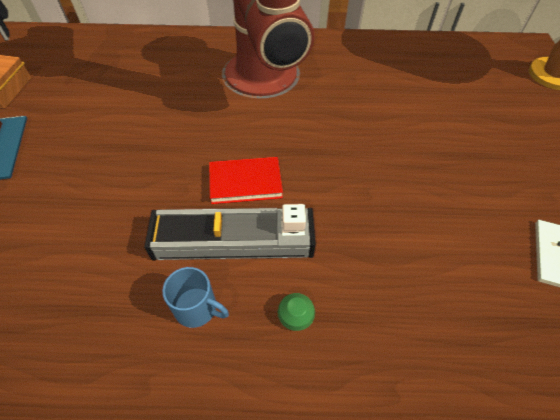

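View pics/top0.png

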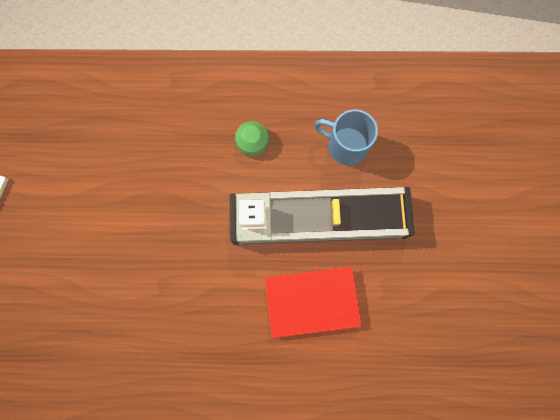

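The scene view shows the charger at (293,217) and the grip at (217,225). The top view shows the charger at (251,213), the grip at (336,212) and the trim at (404,211), with the mug and paperweight on the far side and the book on the near side.

```bash
cat > h.py <<'E'
import numpy as np,cv2
def ray(f,p,z):
    d=f["R"].T@np.linalg.solve(f["mtx"],[p[0],p[1],1]);c=-f["R"].T@f["t"]
    return c+d*(z-c[2])/d[2]
def blobs(f,lo,hi,roi,amin=15):
    m=cv2.inRange(cv2.cvtColor(f["img"],cv2.COLOR_BGR2HSV),lo,hi)
    k=np.zeros_like(m);x0,y0,x1,y1=roi;k[y0:y1,x0:x1]=m[y0:y1,x0:x1]
    cs=cv2.findContours(k,cv2.RETR_EXTERNAL,cv2.CHAIN_APPROX_NONE)[0]
    return [(cv2.contourArea(c),cv2.minAreaRect(c),cv2.boundingRect(c)) for c in cs if cv2.contourArea(c)>amin]
E
python3 - <<'E'
from h import *
np.set_printoptions(precision=4,suppress=True)
for n,roi,w in(("top",(225,180,420,250),(236,195,268,232)),("scene",(140,200,320,260),(280,200,308,240))):
    f=np.load(n+"0.npz");f={k:f[k] for k in f}
    for a,r,b in blobs(f,(18,120,90),(35,255,255),roi): print(n,"brass",a,r,b,ray(f,r[0],.078),ray(f,r[0],.054))
    for a,r,b in blobs(f,(0,0,215),(180,40,255),w): print(n,"white",a,r,b,ray(f,r[0],.103))
    for a,r,b in blobs(f,(0,0,0),(180,255,45),roi): print(n,"black",a,r,b,ray(f,r[0],.057))
a=np.load("top0.npz")["img"][175:255,225:425];b=np.load("scene0.npz")["img"][195:265,140:320]
cv2.imwrite("pics/c.png",np.vstack([cv2.resize(a,(800,320),interpolation=0),cv2.resize(b,(720,280),interpolation=0).__class__((280,800,3),np.uint8) if 0 else cv2.copyMakeBorder(cv2.resize(b,(720,280),interpolation=0),0,0,0,80,0)]))
E
```

```text
top brass 168.5 ((335.6167297363281, 211.8677215576172), (26.01174545288086, 8.109177589416504), 86.42366790771484) (331, 199, 10, 27) [ 0.5835 -0.0556  0.078 ] [ 0.5879 -0.0586  0.054 ]
top brass 50.5 ((402.7254333496094, 210.9795379638672), (34.13197326660156, 2.535000801086426), 84.80557250976562) (400, 194, 6, 35) [ 0.5861 -0.1768  0.078 ] [ 0.5906 -0.1835  0.054 ]
top white 828.0 ((252.0, 213.0), (36.0, 30.0), 90.0) (237, 195, 31, 37) [0.5757 0.0941 0.103 ]
scene brass 58.0 ((155.91201782226562, 227.98402404785156), (3.219938278198242, 26.653934478759766), 10.304845809936523) (153, 215, 7, 27) [ 0.6072 -0.1733  0.078 ] [ 0.5924 -0.1823  0.054 ]
scene brass 163.0 ((217.0, 224.0), (24.0, 8.0), 90.0) (213, 212, 9, 25) [ 0.5943 -0.0547  0.078 ] [ 0.579  -0.0594  0.054 ]
scene white 26.5 ((293.00970458984375, 233.15565490722656), (3.0565361976623535, 22.081912994384766), 86.42366790771484) (282, 231, 23, 5) [0.6263 0.0948 0.103 ]
scene white 325.0 ((294.5, 213.0), (16.0, 21.0), 90.0) (284, 205, 22, 17) [0.5803 0.0975 0.103 ]
scene black 46.0 ((150.1273651123047, 252.9292449951172), (15.346315383911133, 4.1765289306640625), 60.945396423339844) (145, 247, 11, 13) [ 0.6515 -0.1809  0.057 ]
scene black 128.5 ((207.20855712890625, 225.5372772216797), (10.564325332641602, 21.02353286743164), 3.012787342071533) (202, 215, 12, 22) [ 0.5852 -0.0783  0.057 ]
scene black 38.5 ((151.7973175048828, 225.71621704101562), (4.438772678375244, 29.09861946105957), 9.462322235107422) (148, 211, 8, 30) [ 0.5891 -0.1906  0.057 ]
scene black 117.5 ((311.4999694824219, 232.5), (4.999999046325684, 46.99999237060547), 0.0) (309, 209, 6, 48) [0.5954 0.1338 0.057 ]
```

View pics/c.png

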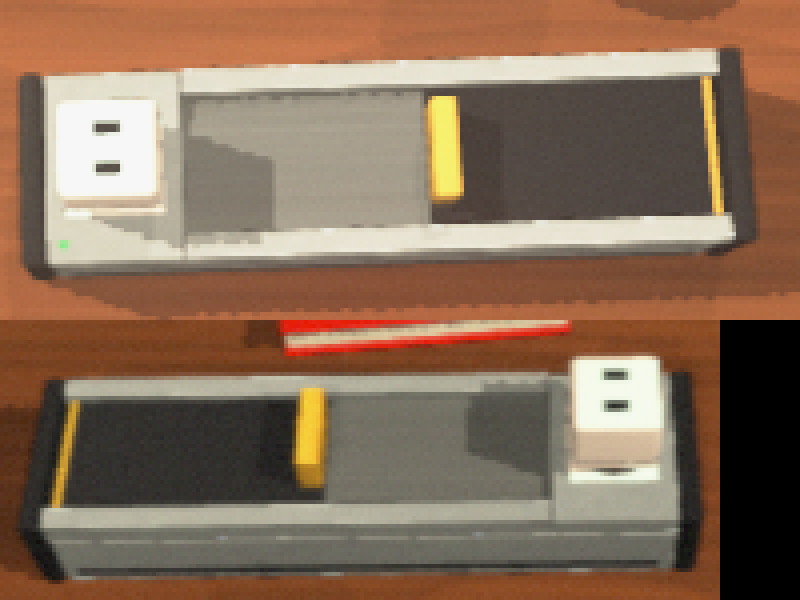

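The crops show the charger's top face at top pixel (251.6,212.2) and scene pixel (294,213.5). The grip's top face is at about top pixel (336.4,211.6).

```bash
python3 - <<'E'
from h import *
np.set_printoptions(precision=4,suppress=True)
F={n:np.load(n+"0.npz") for n in("top","scene")}
t=lambda x,y:(225+x/4-.5,175+y/4-.5); s=lambda x,y:(140+x/4-.5,195+(y-320)/4-.5)
for n,P in(("top",[t(182,70),t(718,50),t(182,248),t(735,238)]),("scene",[s(552,372),s(65,381),s(556,521),s(40,528)])):
    q=[ray(F[n],p,.057)[:2] for p in P]; print(n,*q)
    for i in(0,2): d=q[i]-q[i+1]; print("yaw",np.degrees(np.arctan2(-d[0],d[1])))
# triangulate
def tri(a,b):
    P=[np.asarray(F[n]["mtx"])@np.c_[F[n]["R"],F[n]["t"]] for n in("top","scene")]
    X=cv2.triangulatePoints(P[0],P[1],np.array(a,float),np.array(b,float));return (X[:3]/X[3]).ravel()
print("charger",tri(t(107,149),s(616,393)),"slots",tri(t(106,148),s(615,390)))
print("grip top",tri(t(446,146),s(313,425)),"trim",tri(t(713,145),s(66,455)))
for c in(.100,.103,.106):print(ray(F["top"],t(107,149),c),ray(F["scene"],s(616,393),c))
print("griptop",ray(F["top"],t(446,146),.078),ray(F["scene"],s(313,425),.078))
E
```

```text
top [0.6242 0.0641] [ 0.6358 -0.187 ] [0.5403 0.063 ] [ 0.5471 -0.1909]
yaw 2.6488086442103187
yaw 1.5438126952128826
scene [0.5359 0.0636] [ 0.5495 -0.1906] [0.6258 0.068 ] [ 0.6373 -0.1851]
yaw 3.069144271452552
yaw 2.606128624746102
charger [0.5783 0.0956 0.1008] slots [0.5783 0.0955 0.1033]
grip top [ 0.5853 -0.0556  0.0761] trim [ 0.5914 -0.1837  0.0515]
[0.5784 0.0956 0.1   ] [0.5778 0.0957 0.1   ]
[0.5779 0.0954 0.103 ] [0.5798 0.0956 0.103 ]
[0.5773 0.0952 0.106 ] [0.5819 0.0954 0.106 ]
griptop [ 0.5851 -0.0563  0.078 ] [ 0.5866 -0.0541  0.078 ]
```

Call:
{"method": "move_arm", "body": {"rows": [[0,0,0,0,0,5.45,-1],[0,0,0,0,0,5.45,-1],[0,0,0,0,0,5.45,-1],[0,0,0,0,0,5.45,-1]]}}

```text
time: 0.43
tool_pos: [0.2581, -0.5688, 0.2496]
tool_rot: [-0.001, 1.0, 0.02, -0.0]
contact_force: [0.7, 0.2, -0.2]
gripper_width: 0.455
grasp_force: 0.0
```

Call:
{"method": "move_arm", "body": {"rows": [[1.9,-3.6,0.3,0,0,0,-1],[1.9,-3.6,0.3,0,0,0,-1],[1.9,-3.6,0.3,0,0,0,-1],[1.9,-3.6,0.3,0,0,0,-1],[1.9,-3.6,0.3,0,0,0,-1],[1.9,-3.6,0.3,0,0,0,-1],[1.9,-3.6,0.3,0,0,0,-1],[1.9,-3.6,0.3,0,0,0,-1],[1.9,-3.6,0.3,0,0,0,-1],[1.9,-3.6,0.3,0,0,0,-1],[1.9,-3.6,0.3,0,0,0,-1],[1.9,-3.6,0.3,0,0,0,-1],[1.9,-3.6,0.3,0,0,0,-1],[1.9,-3.6,0.3,0,0,0,-1],[1.9,-3.6,0.3,0,0,0,-1],[1.9,-3.6,0.3,0,0,0,-1],[1.9,-3.6,0.3,0,0,0,-1],[0,0,0,0,0,0,-1]]}}

```text
time: 1.93
tool_pos: [0.554, 0.0625, 0.198]
tool_rot: [-0.001, 1.0, 0.026, -0.0]
contact_force: [-1.2, -0.6, 0.7]
gripper_width: 0.004
grasp_force: 0.0
```

Call:
{"method": "move_arm", "body": {"rows": [[2.6,-3.2,0,0,0,0,-1],[0,0,3.4,0,0,0,-1],[0,0,3.2,0,0,0,-1],[0,0,0,0,0,0,-1]]}}

```text
time: 2.27
tool_pos: [0.5728, 0.0902, 0.1255]
tool_rot: [0.0, 1.0, 0.023, -0.007]
contact_force: [-1.0, -0.6, -0.8]
gripper_width: 0.002
grasp_force: 0.0
```

```bash
python3 - <<'E'
from plant import manip
import cv2,numpy as np
s=manip.state();print(s["tool_pos"],s["tool_rot"],s["contact_force"])
f=manip.grab_frame("scene");g=manip.grab_frame("top")
cv2.imwrite("pics/d.png",np.vstack([cv2.resize(f["img"][180:265,140:330],(760,340)),cv2.resize(g["img"][185:250,225:415],(760,260))]))
E
```

```text
[0.57276988 0.09017575 0.12551078] [ 9.88842262e-05  9.99710637e-01  2.30734525e-02 -6.80055621e-03] [-0.95573313 -0.60361231 -0.83553679]
```

View pics/d.png

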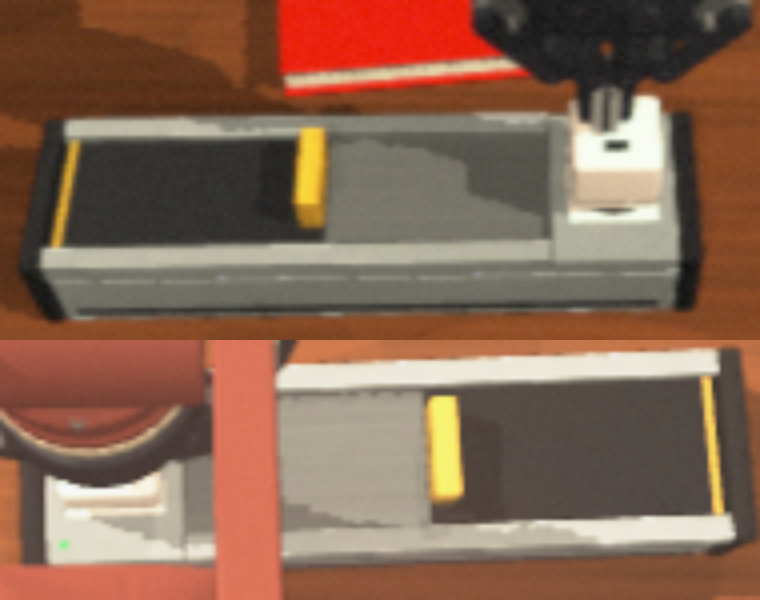

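The tips hang just above the charger, a few mm towards the arm and towards the cover. I'll centre them, then press.

Call:
{"method": "move_arm", "body": {"rows": [[0.6,-0.5,0,0,0,0,-1],[0,0,0,0,0,0,-1],[0,0,0.3,0,0,0,-1],[0,0,0.3,0,0,0,-1],[0,0,0.3,0,0,0,-1],[0,0,0,0,0,0,-1],[0,0,0,0,0,0,-1]]}}

```text
time: 2.95
tool_pos: [0.5831, 0.0951, 0.124]
tool_rot: [0.0, 1.0, 0.023, -0.0]
contact_force: [-0.2, 0.4, -0.6]
gripper_width: -0.003
grasp_force: 0.0
```

Call:
{"method": "move_arm", "body": {"rows": [[-0.4,0,0,0,0,0,-1],[0,0,0.3,0,0,0,-1],[0,0,0.3,0,0,0,-1],[0,0,0.2,0,0,0,-1],[0,0,0,0,0,0,-1],[0,0,0,0,0,0,-1]]}}

```text
time: 3.45
tool_pos: [0.5792, 0.095, 0.1175]
tool_rot: [0.0, 1.0, 0.023, -0.0]
contact_force: [-4.4, -0.5, 5.6]
gripper_width: -0.003
grasp_force: 3.0
```

Call:
{"method": "move_arm", "body": {"rows": [[0,0,0.2,0,0,0,-1],[0,0,0.1,0,0,0,-1],[0,0,0,0,0,0,-1],[0,0,0,0,0,0,-1]]}}

```text
time: 3.78
tool_pos: [0.5792, 0.0951, 0.115]
tool_rot: [0.0, 1.0, 0.023, -0.0]
contact_force: [-4.7, -0.6, 8.4]
gripper_width: 0.0
grasp_force: 4.2
```

Call:
{"method": "move_arm", "body": {"rows": [[0,0,0.1,0,0,0,-1],[0,0,0.1,0,0,0,-1],[0,0,0,0,0,0,-1],[0,0,0,0,0,0,-1]]}}

```text
time: 4.12
tool_pos: [0.5794, 0.0951, 0.1149]
tool_rot: [0.0, 1.0, 0.023, -0.0]
contact_force: [-10.4, -0.9, 17.2]
gripper_width: -0.002
grasp_force: 8.6
```

Call:
{"method": "move_arm", "body": {"rows": [[0,0,0.2,0,0,0,-1],[0,0,0,0,0,0,-1],[0,0,0,0,0,0,-1],[0,0,0,0,0,0,-1],[0,0,0,0,0,0,-1]]}}

```text
time: 4.53
tool_pos: [0.5796, 0.0951, 0.1148]
tool_rot: [0.0, 1.0, 0.023, -0.001]
contact_force: [-14.8, -1.8, 25.0]
gripper_width: -0.001
grasp_force: 12.8
```

The charger has bottomed out: no further travel at 25 N. Next, lift and go over to the grip.

Call:
{"method": "move_arm", "body": {"rows": [[0,0,-2.5,0,0,0,-1],[0,0,-2.4,0,0,0,-1],[-0.05,3.75,0,0,0,0,1],[-0.05,3.75,0,0,0,0,1],[0,3.75,0,0,0,0,1],[0,3.8,0,0,0,0,1],[0,0,0,0,0,0,1],[0,0,0,0,0,0,1],[0,0,0,0,0,0,1]]}}

```text
time: 5.28
tool_pos: [0.585, -0.0551, 0.1581]
tool_rot: [-0.0, 1.0, 0.022, -0.0]
contact_force: [0.1, 0.4, 0.4]
gripper_width: 0.973
grasp_force: 0.0
```

```bash
python3 - <<'E'
from plant import manip
import cv2,numpy as np
from h import *
s=manip.state();print(s["tool_pos"],s["tool_rot"])
f=manip.grab_frame("scene");g=manip.grab_frame("wrist")
for n,q in(("scene",f),("wrist",g)):
  for a,r,b in blobs(q,(18,120,90),(35,255,255),(0,0,560,420)if n=="wrist"else(140,195,320,260)): print(n,a,r,b,ray(q,r[0],.078))
cv2.imwrite("pics/e.png",np.hstack([cv2.resize(f["img"][150:275,140:330],(456,300)),cv2.resize(g["img"],(340,300))]))
E
```

```text
[ 0.58498981 -0.05514529  0.15810597] [-2.66715710e-04  9.99749721e-01  2.23697365e-02 -1.40110471e-04]
scene 59.0 ((155.95602416992188, 227.9920196533203), (3.3093810081481934, 26.653934478759766), 10.30484676361084) (153, 215, 7, 27) [ 0.60722856 -0.1732008   0.078     ]
scene 161.0 ((217.0, 224.0), (24.0, 8.0), 90.0) (213, 212, 9, 25) [ 0.59429985 -0.05471241  0.078     ]
wrist 1548.5 ((289.0, 225.0), (82.0, 20.0), 90.0) (279, 184, 21, 83) [ 0.5903907  -0.05508169  0.078     ]
wrist 368.0 ((487.432373046875, 215.9053955078125), (5.425166130065918, 97.65299987792969), 9.462322235107422) (477, 168, 22, 97) [ 0.60100658 -0.1685131   0.078     ]
```

View pics/e.png

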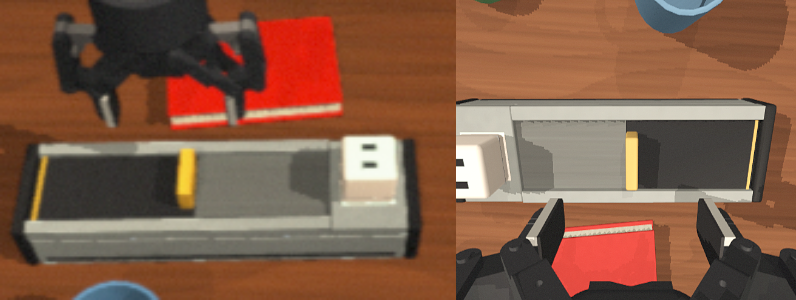

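The charger now sits flush, and the grip lies centred between the open fingers. I'll descend and close.

Call:
{"method": "move_arm", "body": {"rows": [[0.2,0,2.7,0,0,0,1],[0,0,2.7,0,0,0,1],[0,0,2.5,0,0,0,1],[0,0,0,0,0,0,1],[0,0,0,0,0,0,-1],[0,0,0,0,0,0,-1],[0,0,0,0,0,0,-1],[0,0,0,0,0,0,-1],[0,0,0,0,0,0,-1],[0,0,0,0,0,0,-1],[0,0,0,0,0,0,-1],[0,0,0,0,0,0,-1]]}}

```text
time: 6.38
tool_pos: [0.5879, -0.0555, 0.0806]
tool_rot: [0.0, 1.0, 0.023, 0.001]
contact_force: [-1.2, 1.4, 5.9]
gripper_width: 0.12
grasp_force: 60.7
```

Call:
{"method": "move_arm", "body": {"rows": [[0,-0.3,-0.1,0,0,0,-1],[0,-0.5,0,0,0,0,-1],[0,-0.5,0,0,0,0,-1],[0,-0.5,0,0,0,0,-1],[0,-0.5,0,0,0,0,-1],[0,-0.5,0,0,0,0,-1],[0,-0.2,0,0,0,0,-1],[0,0,0,0,0,0,-1],[0,0,0,0,0,0,-1]]}}

```text
time: 7.13
tool_pos: [0.5865, -0.0265, 0.0807]
tool_rot: [0.002, 1.0, 0.023, 0.001]
contact_force: [1.5, -5.3, 1.4]
gripper_width: 0.124
grasp_force: 60.1
```

Moved 29 mm so far, and the force matches the spring. Continue the remaining 27 mm.

Call:
{"method": "move_arm", "body": {"rows": [[0,-0.5,0,0,0,0,-1],[0,-0.5,0,0,0,0,-1],[0,-0.5,0,0,0,0,-1],[0,-0.5,0,0,0,0,-1],[0,-0.4,0,0,0,0,-1],[0,-0.3,0,0,0,0,-1],[0,0,0,0,0,0,-1],[0,0,0,0,0,0,-1],[0,0,0,0,0,0,-1],[0,0,0,0,0,0,-1]]}}

```text
time: 7.97
tool_pos: [0.5853, -0.0003, 0.0806]
tool_rot: [0.002, 1.0, 0.023, 0.001]
contact_force: [2.0, -7.4, 0.7]
gripper_width: 0.123
grasp_force: 60.1
```

```bash
python3 - <<'E'
from plant import manip
import cv2,numpy as np
from h import *
s=manip.state();print(s["tool_pos"],s["contact_force"],s["grasp_force"])
f=manip.grab_frame("scene");g=manip.grab_frame("top")
for n,q,roi in(("scene",f,(140,195,320,260)),("top",g,(225,180,420,250))):
  for a,r,b in blobs(q,(15,100,70),(35,255,255),roi): print(n,a,r,b,ray(q,r[0],.054))
cv2.imwrite("pics/g.png",np.vstack([cv2.resize(f["img"][180:265,140:330],(760,340)),cv2.resize(g["img"][185:250,225:415],(760,260))]))
E
```

```text
[ 5.85251516e-01 -2.92157537e-04  8.06494001e-02] [ 2.01726431 -7.40741946  0.73339439] 60.075130462646484
scene 69.5 ((183.04147338867188, 227.9388885498047), (3.6345021724700928, 26.432743072509766), 7.594643592834473) (180, 215, 7, 27) [ 0.59059773 -0.12730227  0.054     ]
scene 127.5 ((244.5, 224.0), (24.0, 7.0), 90.0) (241, 212, 8, 25) [ 0.57727023 -0.0030321   0.054     ]
top 36.5 ((306.2115173339844, 223.4423065185547), (7.648529052734375, 6.275716304779053), 11.309932708740234) (303, 220, 8, 8) [ 0.56561268 -0.00378429  0.054     ]
top 74.5 ((373.0, 211.99996948242188), (34.206642150878906, 3.2212531566619873), 85.60128784179688) (371, 195, 5, 35) [ 0.58822374 -0.12814917  0.054     ]
```

View pics/g.png

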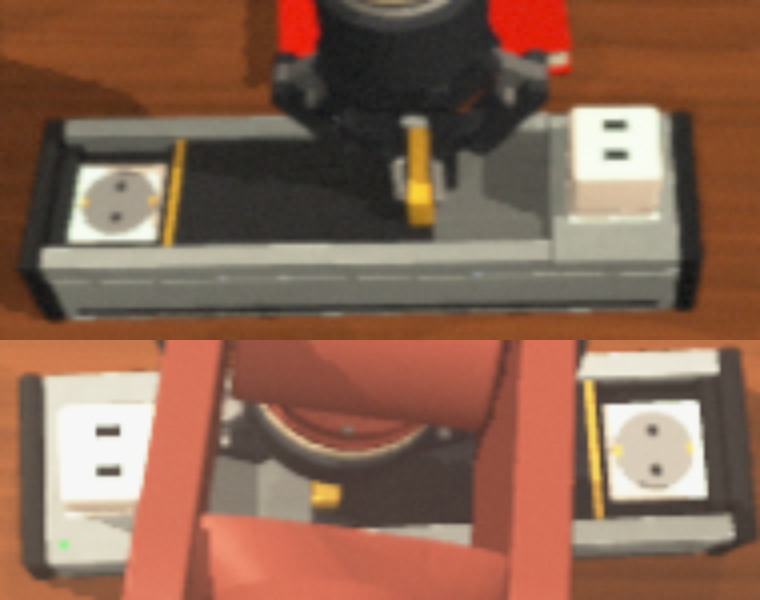

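The end socket is exposed, with the trim just past it over the bar: it moved about 55 mm by both views. The charger is flush and the fingers grip at 60 N.

Call:
{"method": "move_arm", "body": {"rows": [[0,0,0,0,0,0,-1],[0,0,0,0,0,0,-1],[0,0,0,0,0,0,-1],[0,0,0,0,0,0,-1]]}}

```text
time: 8.4
tool_pos: [0.5853, -0.0003, 0.0806]
tool_rot: [0.002, 1.0, 0.023, 0.001]
contact_force: [0.7, -7.5, 0.4]
gripper_width: 0.123
grasp_force: 60.1
```

```bash
python3 -c "
from plant import manip
print(manip.state()['tool_pos']);print(manip.job_done())"
```

```text
[ 5.85258918e-01 -3.05939516e-04  8.06376023e-02]
the job is handed in; nothing more can be done
None
```

The job is handed in at about 8.4 s, with no verdict returned: the charger is pressed home, and the fingers hold the cover about 55 mm open, its edge over the bar. The arm stayed clear of the mug, book and paperweight, though I did not re-measure their positions.

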